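Cap the wire spool and hold the dancer arm back for threading

ROBOT

A 7-joint arm with a two-finger parallel gripper is mounted at the origin on the work surface. World frame = base frame: x ahead of the robot, y to its left, z up, the work surface at z = 0. Lengths are in mm, angles in rad, forces in N, time in s.
With the tool pointing down it reaches from about 400 to 875 mm from the base axis. Payload 4.4 kg.
Tool frame: the origin (TCP) lies on the centre line of the jaws, within the pads' length; the fingertips stand 25 mm ahead of it and the grasp point (between the pads) lies 6 mm ahead of it; x points along the fingers, y is the direction in which the jaws open and shut, and the axes are right-handed (so a half turn about x gives the same grasp; the last joint's range is limited). The gripper opens to 85 mm and grips with 20 to 120 N. Pads are 22 mm wide; open, the fingers measure 114 mm over their backs; the gripper's body (76 mm by 85 mm) begins 54 mm behind the grasp point. The pads swing forward as they close: fully open they stand 13 mm farther back than shut.
Start: joints at [-1.192, 0.628, 0.038, 1.517, -0.027, 0.996, -0.02], TCP at [279.66, 586.777, 256.313] pointing down, gripper open.
Joint ranges: [-3.06, 3.06], [-0.37, 2.12], [-1.25, 1.32], [0.18, 2.47], [-1.1, 4.24], [0.23, 1.98], [-2.94, 2.94]. Speed limits (rad/s): [2.57, 2.57, 3.14, 3.14, 3.14, 3.14, 3.14].

INTERFACE

Orientations are given as [roll, pitch, yaw] about the fixed x, y, z axes, in that order (R = Rz(yaw) Ry(pitch) Rx(roll)).
In Python, from cell import * gives the robot as it stands. The module is installed in compiled form; this text tells all that it offers.
- The arm moves only by the tool jog_arm, never from a script. Its argument "series" is a list of rows, each a list of 3 entries, a list of its own where there are three numbers: the turn, a rotation vector about the tool's x, y, z in degrees, then the shift along the tool's x, y, z in mm, then the gripper's target within -1 to 1 (shut at 1, half-way at 0, fully open at -1). In form: [[[rx, ry, rz], [dx, dy, dz], hand], ...]. A call has 1 to 8 rows; each row shifts and turns the commanded pose from where the row before left it, along the tool's axes as they then stand; what a row does not reach is not made up. A row lasts 1/8 s, in which the tool goes at most 62.5 mm and 10.7 degrees, less where a joint would pass 70% of its speed; a pose out of reach is approached as far as the arm can. A call is refused whole if a number of a shift passes 62.5 or a number of a turn 10.7, either way. A call with a gripper value outside its range is refused whole. The fingers move at their own pace and stop on an object; the grip force is fixed at half the most. Time passes only in rows, so rows that do not move let the fingers close. It gives the time, the measured TCP pose, the force and the opening at its end, in the units of the state.
- read_state(): the state, without advancing time (a new reading comes with each control period).
- get_image(name): name is "scene" or "top" or "wrist"; returns a dict with "img" (480x640x3 uint8, red, green, blue), "range_z" (480x640 float32, mm along the optical axis (not along the pixel's ray), 0 where there is no reading), "fovy" (degrees; the focal length in pixels is half the picture's height over the tangent of half this angle, whatever the lens; pixels are square), "cx", "cy" (the principal point, pixels), "cam_to_world" (4x4, takes a point from camera to world coordinates). Camera axes: x right, y up, looking along -z (the intrinsics and any distortion apply to the point x, -y, -z); pixel columns grow to the right and rows downward; lengths in mm; the calibration is good to about 2 mm. A picture is of the moment at which its call begins.
- finish_job(): hands the job in, once; it reports no verdict.
The state is a dict: "clock": time; "qpos": joint angles; "qd": joint speeds; "tau": joint torques, N m; "eef_pos": TCP position; "tool_rot": TCP orientation; "force": force on the tool from outside, world axes, zero at the start; "torque": the same for the moment, N m; "width": finger opening in mm.
Only numpy, scipy, OpenCV 4.12 (cv2) and the standard library are available. Lean on these libraries where they do the work, as an engineer would, in place of code of your own. Each camera call takes 0.05 s, during which the arm holds its last target. There are 200 camera calls.

TASK

The spool of blue wire is already on the wire pay-off stand: slip the blue hold-down cap over the spindle so that it sits flat on top of the spool, and let go of it. Then swing the stand's sprung dancer arm, the one with the red thumb pin, all the way back past the last click of its ratchet and keep holding it there with the gripper, because it springs back if let go; finish while still holding it, so that I can thread the wire. Leave everything else on the bench as it is.

Things in the scene. Friction and masses are not known exactly. Their poses are not given: they have to be found in the camera images.
- stand: wire pay-off stand, fixed to the bench: dark base plate 220 mm (its x) by 340 mm (its y), top 15 mm above the bench. Origin on the bench under its middle, z up. On it, at x, y in mm: spindle with spool (-10, -115); dancer arm pivot (30, 0); aluminium idler block with two white pulleys (-80, -35), 54 mm high; exit eyelet (-95, 148), 63 mm high; brass pawl slider beside the pivot (65 to 118, -20 to -50), 43 mm high
- seat (a point): middle of the top face of the spool on the stand, 83 mm above the bench: the cap's origin belongs here. The spool (black flanges 76 mm across, 60 mm tall, blue wire under a paper band) turns on the steel spindle, which is 8 mm thick, round-ended and stands up 32 mm above this point
- cap: hold-down cap, loose on the bench, standing upright: blue plastic, flange 44 mm across and 6 mm thick below, ribbed grip 26 mm across above it, 42 mm tall in all, with a 12 mm bore right through; 80 to 170 g. Origin at the centre of its underside, z up along the bore. On the spool it rests by its own weight
- dancer (a joint): angle of the sprung dancer arm, rad: 0 at rest, grows anticlockwise seen from above, end stop 1.05. At 0 the arm points 95 deg anticlockwise from the stand's x axis. The pin must be pushed with about 3 N at rest, 7 N fully back, and about 1 N more over each ratchet tooth (pawl on top at 0.34, 0.52, 0.70; fully in again past 0.82). The pawl only clicks: let go, the arm springs back
- thumb_pin (a point): top end of the red thumb pin near the end of the dancer arm, 150 mm from the pivot: an upright plastic cylinder 12 mm across that stands 45 mm above the arm's bar (this point is 95 mm above the bench). It moves with the arm; push it sideways or pinch it from above
- pivot (a point): a point on the vertical axis of the dancer arm, just above the hub, 70 mm above the bench. From here the arm runs out as an aluminium bar 14 mm wide with its top 50 mm above the bench, carrying a white roller 24 mm across (top 67 mm above the bench) 108 mm out and the red thumb pin 150 mm out
- pawl (a joint): travel of the brass pawl slider, m: 0 when fully in, about 0.0025 when it rides on top of a ratchet tooth, back to 0 after the last click
- empty_spool: empty orange plastic wire spool standing on end, flanges 52 mm across, 50 mm tall; origin at the centre of its underside. Bystander: leave alone
- motor: small silver can motor standing on its 46 mm flange, shaft up, 56 mm tall; origin at the centre of its underside. Bystander: leave alone
- coupler: black endoscope camera coupler lying on its side, body 52 mm across and 52 mm long, with a steel collar and rod, about 120 mm long in all; origin on the bench under the middle of the body. Bystander: leave alone
- screwdriver: yellow-handled screwdriver lying flat, 160 mm long, 26 mm thick; origin under its middle. Bystander: leave alone
- tweezers: steel tweezers with a blue grip lying flat, about 115 mm long, 7 mm high; origin under its middle. Bystander: leave alone
- flux: amber glass bottle, 44 mm across and 85 mm tall, black cap; origin at the centre of its underside. Bystander: leave alone
- dish: shallow empty steel dish, 90 mm across and 22 mm high; origin at the centre of its underside. Bystander: leave alone

How it is judged (in metres and radians):
On the way, in this order (a step that is already met when the one before it is completed fails the run):
1. the cap is over the spindle, flat on the spool, and let go (horizontal distance between cap and seat below 0.0045 m and z of cap in the frame of seat between -0.003 and 0.003 m and angle between cap's own z axis and vertical below 0.08 rad and contact force between each of the fingers, the arm and cap below 0.1 N), for 0.3 s.
2. the dancer arm is past the last click and the pawl has dropped in (value of joint dancer above 0.83 rad and value of joint pawl below 0.001 m), for 0.2 s.
At the end, for the whole second after the job is handed in: the dancer arm is held still beyond 0.83 rad, behind the last click (pawl within 1 mm of fully in), by the fingers pressing on it with more than 2 N, while the cap sits on the spool untouched: within 4.5 mm of the spindle axis, within 3 mm of the spool's top face and tilted less than 0.08 rad (all of step 1 and all of step 2 and velocity of joint dancer between -0.1 and 0.1 rad/s and contact force between the fingers and dancer above 2 N); the arm keeps its last pose, push and grip.
It fails at once if a bystander (empty spool, motor, coupler, screwdriver, tweezers, bottle or dish) is moved more than 30 mm (distance of any of empty_spool, motor, coupler, screwdriver, tweezers, flux, dish from where it was at the start of the episode above 0.03 m).
It fails at once if the empty spool, motor, bottle or dish is tipped over (angle between any of empty_spool, motor, flux, dish's own z axis and vertical above 0.5 rad).
It also fails if it takes over 54 s, if anything falls off the work surface, if the arm or the gripper's body presses on something with over 40 N, if the wrist force passes 120 N, or if a joint passes its speed limit or range.

## Working session

There is one attempt and no reset: what is moved stays moved. The work goes in short steps, Python scripts to look and compute and a tool call to move; the robot and the scene stay as the last step left them, time stands still between calls to the robot, and variables do not carry over. Pictures are saved under pics/ and viewed, about 8 in all and at most 12, crops included, and the job is handed in when it is done.

Besides the shell and the picture viewer there is one more tool, called as name(argument=value, ...) on one line, values as JSON. jog_arm: Moves the arm, as the interface text tells. Its arguments: {"type":"object","properties":{"series":{"type":"array"}},"required":["series"]}

```bash
mkdir -p pics; cat > h.py <<'E'
from cell import *
import numpy as np, cv2
from scipy.spatial.transform import Rotation as R
def grab(n,save=None):
    d=get_image(n)
    if save: cv2.imwrite('pics/'+save,cv2.cvtColor(d['img'],cv2.COLOR_RGB2BGR))
    return d
def cloud(d):
    f=240/np.tan(np.radians(d['fovy'])/2); v,u=np.mgrid[0:480,0:640]; z=d['range_z']
    p=np.stack([(u-d['cx'])/f*z,-(v-d['cy'])/f*z,-z,np.ones_like(z)],-1)
    return (p@np.asarray(d['cam_to_world']).T)[...,:3]
def st():
    s=read_state(); print({k:np.round(s[k],3).tolist() for k in ('clock','qpos','eef_pos','tool_rot','force','width')}); return s
E
python3 - <<'E'
from h import *
s=st()
for n in('scene','top'):
    d=grab(n,n+'0.png'); print(n,{k:v for k,v in d.items() if k not in('img','range_z')})
    np.save(n+'_c.npy',cloud(d)); np.save(n+'_i.npy',d['img'])
a=np.hstack([cv2.imread('pics/scene0.png'),cv2.imread('pics/top0.png')])
E
```

```text
{'clock': 0.0, 'qpos': [-1.192, 0.629, 0.038, 1.518, -0.027, 0.996, -0.02], 'eef_pos': [279.404, 586.229, 255.394], 'tool_rot': [-1.558, 1.569, -2.003], 'force': [0.447, 0.002, 0.229], 'width': 85.419}
scene {'fovy': 56.60822010734934, 'cx': 313.19878306739264, 'cy': 247.80364495417692, 'cam_to_world': array([[ 7.67557734e-01, -4.55770443e-01,  4.50697712e-01,
         1.13632617e+03],
       [ 6.40976024e-01,  5.43352303e-01, -5.42142058e-01,
        -7.25236734e+02],
       [ 2.20468615e-03,  7.05011758e-01,  7.09192189e-01,
         1.04928648e+03],
       [ 0.00000000e+00,  0.00000000e+00,  0.00000000e+00,
         1.00000000e+00]])}
top {'fovy': 43.08037549686997, 'cx': 327.3989235572706, 'cy': 230.01341474116646, 'cam_to_world': array([[ 3.06676531e-03,  9.90717364e-01, -1.35903273e-01,
         3.04511282e+02],
       [-9.99989663e-01,  2.58206521e-03, -3.74263805e-03,
         1.68174757e+01],
       [-3.35698539e-03,  1.35913346e-01,  9.90715041e-01,
         1.74554812e+03],
       [ 0.00000000e+00,  0.00000000e+00,  0.00000000e+00,
         1.00000000e+00]])}
```

View pics/top0.png

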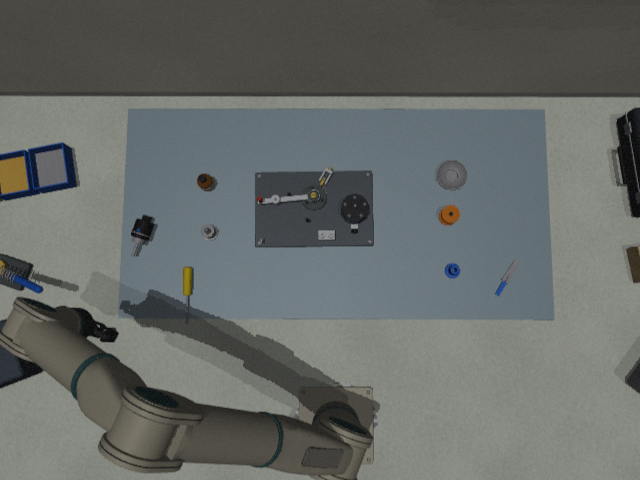

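View pics/scene0.png

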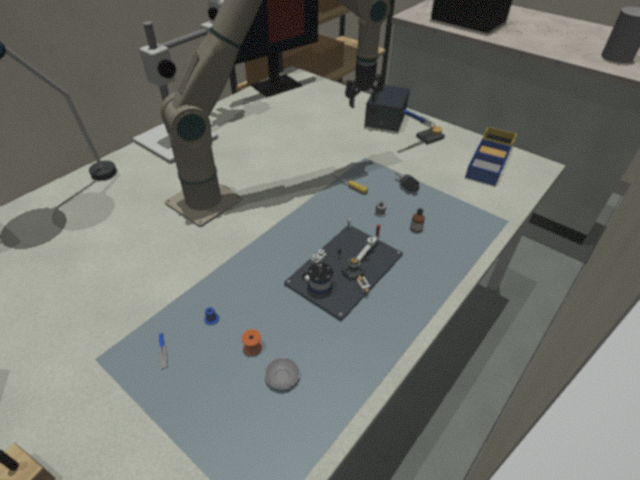

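The top view shows the cap at about (452,270), the spool with spindle at (355,208), the dancer pivot at (314,195) and the red pin at (260,199). The stand's plate spans (255..373, 171..247). The scene view agrees, with the cap at (210,316), the spool at (319,277) and the pin at (378,231).

```bash
python3 - <<'E'
from h import *
for n in('top','scene'):
    c=np.load(n+'_c.npy'); i=np.load(n+'_i.npy'); hsv=cv2.cvtColor(i,cv2.COLOR_RGB2HSV); h,s,v=cv2.split(hsv)
    box={'top':{'cap':(438,258,468,284),'pin':(252,190,270,208)},'scene':{'cap':(198,302,224,328),'pin':(370,220,388,242)}}[n]
    for k,(a,b,e,f) in box.items():
        m=np.zeros(h.shape,bool); m[b:f,a:e]=1
        m&=(s>130)&(v>40)&(((h>100)&(h<125)) if k=='cap' else ((h<10)|(h>170)))
        p=c[m]; vu=np.argwhere(m); print(n,k,m.sum(),vu.mean(0)[::-1].round(1),'mean',p.mean(0).round(1),'min',p.min(0).round(1),'max',p.max(0).round(1))
c=np.load('top_c.npy')
for k,(u,v) in dict(spool=(355,208),pivot=(314,195),pin=(260,200),c1=(259,176),c2=(369,176),c3=(371,242),c4=(261,241),empty=(449,215),dish=(451,175),tw=(505,277),flux=(205,182),motor=(209,232),table=(400,290)).items():
    print(k,c[v-1:v+2,u-1:u+2].reshape(-1,3).mean(0).round(1))
z=c[...,2]; m=np.zeros(z.shape,bool); m[190:225,335:378]=1
mm=m&(z>72)&(z<92); p=c[mm]; print('spooltop',mm.sum(),p.mean(0),np.median(p[:,2]),(p.min(0)+p.max(0))/2)
mm=m&(z>95);print('spindle',c[mm])
# plate
m=np.zeros(z.shape,bool);m[165:252,250:378]=1;i=np.load('top_i.npy');mm=m&(i.max(2)<90)&(z<25)&(z>5)
r=cv2.minAreaRect(c[mm][:,:2].astype(np.float32));print(r,np.median(c[mm][:,2]))
E
```

```text
top cap 169 [452.  270.3] mean [ 426.5 -330.1   21.9] min [ 408.1 -353.5   -5.2] max [ 446.1 -313.2   50.9]
top pin 21 [259.1 199. ] mean [617.9 212.6  88.6] min [611.8 207.4  22.4] max [636.4 226.6 101.4]
scene cap 98 [210.5 316.1] mean [ 435.6 -334.3   21.6] min [ 417.2 -350.6    0.9] max [ 450.5 -313.    45.9]
scene pin 1 [378. 226.] mean [623.5 214.1  92.3] min [623.5 214.1  92.3] max [623.5 214.1  92.3]
spool [592.3 -52.8  94.8]
pivot [634.5  61.2  64.3]
pin [615.2 210.   88.9]
c1 [699.3 222.5  17.9]
c2 [700.7 -97.1  15.4]
c3 [ 507.7 -101.7   13.6]
c4 [505.3 209.5  51.3]
empty [ 580.5 -319.6   51.5]
dish [ 706.6 -337.5    4.9]
tw [ 408.9 -483.4    8.3]
flux [669.7 367.9  70.6]
motor [531.6 358.   42.6]
table [ 371.3 -184.3    3. ]
spooltop 550 [595.80370191 -51.95167893  83.31925772] 83.17602411710436 [597.10176831 -51.96399418  82.44326485]
spindle [[ 304.51128188   16.81747575 1745.5481168 ]
 [ 304.51128188   16.81747575 1745.5481168 ]
 [ 304.51128188   16.81747575 1745.5481168 ]
 [ 596.23029946  -49.02053607  119.80557294]
 [ 597.36181208  -51.99822505  113.53709698]
 [ 597.1527006   -54.66930584  114.73982895]
 [ 592.92161624  -48.88627818  122.92542126]
 [ 594.67636104  -52.00845961  113.09092806]
 [ 593.91530994  -54.54307165  117.41032998]
 [ 591.97656288  -49.29291757  112.68647935]
 [ 592.6051267   -52.16582748  109.15450418]
 [ 592.41533753  -54.84678182  110.27088866]
 [ 304.51128188   16.81747575 1745.5481168 ]
 [ 304.51128188   16.81747575 1745.5481168 ]
 [ 304.51128188   16.81747575 1745.5481168 ]
 [ 304.51128188   16.81747575 1745.5481168 ]]
((605.562744140625, 62.865753173828125), (221.6925506591797, 341.9200744628906), 1.0980055332183838) 15.088756768369194
```

```bash
cat >> h.py <<'E'
def to(*pts,s=None):
    "tool-axis shifts to world targets"
    s=s or read_state(); p=np.array(s['eef_pos']); M=R.from_euler('xyz',s['tool_rot']).as_matrix()
    for q in pts:
        q=np.array(q,float); d=M.T@(q-p); n=int(np.ceil(np.abs(d).max()/62)); print('to',q,'shift',d.round(1),'rows',n,'each',(d/max(n,1)).round(1)); p=q
    return M
E
python3 - <<'E'
from h import *
print(to((460,120,255),(425,-300,230)).round(3))
E
```

```text
to [460. 120. 255.] shift [   1.1 -343.2  363.7] rows 6 each [  0.2 -57.2  60.6]
to [ 425. -300.  230.] shift [  25.7 -394.1  149.1] rows 7 each [  3.7 -56.3  21.3]
[[-0.001  0.43   0.903]
 [-0.002  0.903 -0.43 ]
 [-1.    -0.002  0.   ]]
```

jog_arm(series=[[[0,0,0],[0,-38,40],-1],[[0,0,0],[0,-38,40],-1],[[0,0,0],[0,-38,40],-1],[[0,0,0],[0,-38,40],-1],[[0,0,0],[0,-38,40],-1],[[0,0,0],[0,-38,40],-1],[[0,0,0],[0,-38,40],-1],[[0,0,0],[0,-38,40],-1]])

```text
clock: 1.1
eef_pos: [438.0, 172.9, 256.2]
tool_rot: [-2.191, 1.571, -2.636]
force: [1.0, -0.1, 0.6]
width: 85.4
```

jog_arm(series=[[[0,0,0],[3,-53,20],-1],[[0,0,0],[3,-53,20],-1],[[0,0,0],[3,-53,20],-1],[[0,0,0],[3,-53,20],-1],[[0,0,0],[3,-53,20],-1],[[0,0,0],[3,-53,20],0],[[0,0,0],[3,-53,20],0],[[0,0,0],[0,0,0],0]])

```text
clock: 2.1
eef_pos: [403.0, -225.5, 235.0]
tool_rot: [-1.314, 1.568, -1.768]
force: [0.1, 0.5, -1.1]
width: 42.8
```

```bash
python3 - <<'E'
from h import *
s=st(); print(to((430,-332,150)).round(3))
d=grab('wrist','w1.png'); print(d['fovy'],d['cx'],d['cy'],np.round(d['cam_to_world'],2).tolist()); c=cloud(d); np.save('w1.npy',c)
E
```

```text
{'clock': 2.1, 'qpos': [0.35, 0.397, 0.133, 2.051, -0.076, 0.698, 1.648], 'eef_pos': [403.018, -225.465, 235.039], 'tool_rot': [-1.314, 1.568, -1.768], 'force': [0.088, 0.532, -1.091], 'width': 42.829}
to [ 430. -332.  150.] shift [ 85.3 -83.7  70.9] rows 2 each [ 42.6 -41.9  35.5]
[[-0.     0.439  0.899]
 [-0.002  0.899 -0.439]
 [-1.    -0.002  0.001]]
70.11554057707923 321.16286849711815 235.04393903750565 [[0.44, -0.86, -0.25, 338.26], [0.9, 0.42, 0.13, -194.2], [-0.0, -0.28, 0.96, 351.75], [0.0, 0.0, 0.0, 1.0]]
```

View pics/w1.png

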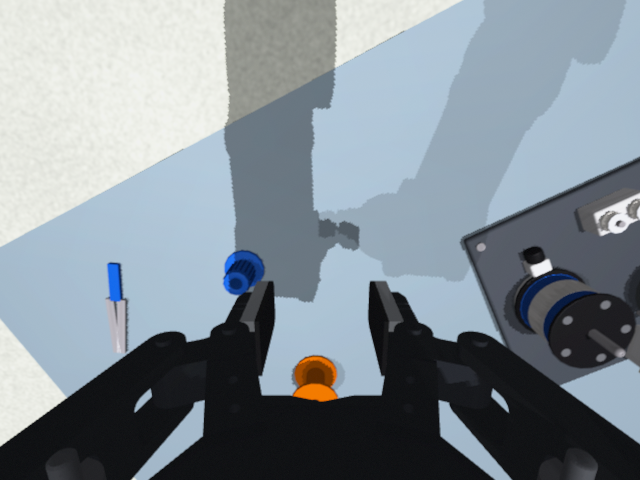

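The wrist view shows the cap at (241,272), with its top at about (237,283). The spool and spindle are at right, around (605,340), and the orange spool is at (315,378). I'll measure the cap here and compare it with the top-view fix.

```bash
cat >> h.py <<'E'
def capfit(d,x0,y0,zoff=0):
    c=cloud(d); h,s,v=cv2.split(cv2.cvtColor(d['img'],cv2.COLOR_RGB2HSV))
    m=(h>100)&(h<125)&(s>150)&(np.hypot(c[...,0]-x0,c[...,1]-y0)<40)
    p=c[m]
    for lo,hi in((-8+zoff,11+zoff),(34+zoff,50+zoff)):
        q=p[(p[:,2]>lo)&(p[:,2]<hi)]
        if len(q)>5:
            (x,y),r=cv2.minEnclosingCircle(q[:,:2].astype(np.float32)); print('band',lo,hi,len(q),'ctr',round(x,1),round(y,1),'r',round(r,1),'z',np.median(q[:,2]).round(1), 'minmaxmid',((q.min(0)+q.max(0))/2).round(1))
E
python3 - <<'E'
from h import *
capfit(grab('wrist'),430,-332); capfit(grab('top'),430,-332); capfit(grab('scene'),430,-332)
E
```

```text
band -8 11 568 ctr 427.4 -332.6 r 21.4 z 5.2 minmaxmid [ 427.5 -332.2    5.6]
band 34 50 466 ctr 427.5 -332.0 r 13.3 z 40.7 minmaxmid [ 427.  -332.1   38.7]
band -8 11 14 ctr 432.7 -333.9 r 17.3 z 6.6 minmaxmid [ 431.6 -334.6    6.7]
band 34 50 11 ctr 432.2 -336.1 r 7.9 z 43.4 minmaxmid [ 432.3 -336.1   42.9]
```

```bash
python3 - <<'E'
from h import *
to((427.4,-332.3,120),(427.4,-332.3,40))
E
```

```text
to [ 427.4 -332.3  120. ] shift [115.  -92.6  69.3] rows 2 each [ 57.5 -46.3  34.6]
to [ 427.4 -332.3   40. ] shift [80.  -0.1  0.1] rows 2 each [40. -0.  0.]
```

jog_arm(series=[[[0,0,0],[30,-31,23],0],[[0,0,0],[30,-31,23],0],[[0,0,0],[30,-31,23],0],[[0,0,0],[25,0,0],0],[[0,0,0],[0,0,0],0],[[0,0,0],[0,0,0],0]])

```text
clock: 3.05
eef_pos: [427.6, -332.9, 121.1]
tool_rot: [0.684, 1.57, 0.242]
force: [0.5, -1.3, 0.8]
width: 42.8
```

```bash
python3 - <<'E'
from h import *
to((427.4,-332.3,40)); st(); capfit(grab('wrist'),430,-332)
E
```

```text
to [ 427.4 -332.3   40. ] shift [81.1  0.4 -0.5] rows 2 each [40.5  0.2 -0.3]
{'clock': 3.05, 'qpos': [0.551, 0.671, 0.09, 1.941, -0.112, 0.534, 1.846], 'eef_pos': [427.641, -332.891, 121.07], 'tool_rot': [0.684, 1.57, 0.242], 'force': [0.483, -1.251, 0.836], 'width': 42.806}
band -8 11 1240 ctr 427.6 -333.9 r 21.6 z 5.1 minmaxmid [ 426.5 -333.8    5. ]
band 34 50 1165 ctr 427.7 -333.7 r 13.9 z 40.8 minmaxmid [ 427.2 -333.4   38.8]
```

jog_arm(series=[[[0,0,0],[27,0,0],0],[[0,0,0],[27,0,0],0],[[0,0,0],[27,0,0],0],[[0,0,0],[0,0,0],0],[[0,0,0],[0,0,0],1],[[0,0,0],[0,0,0],1],[[0,0,0],[0,0,0],1],[[0,0,0],[0,0,0],1]])

```text
clock: 4.1
eef_pos: [427.6, -334.5, 41.0]
tool_rot: [-0.074, 1.568, -0.518]
force: [-0.8, 1.6, 7.2]
width: 24.4
```

jog_arm(series=[[[0,0,0],[-40,0,0],1],[[0,0,0],[-50,0,0],1],[[0,0,0],[-50,0,0],1],[[0,0,0],[-20,0,0],1],[[0,0,0],[0,0,0],1],[[0,0,0],[0,0,0],1]])

```text
clock: 4.85
eef_pos: [426.2, -333.6, 198.6]
tool_rot: [2.916, 1.569, 2.471]
force: [-0.9, 0.4, -1.8]
width: 24.6
```

```bash
python3 - <<'E'
from h import *
s=st(); p=s['eef_pos']; print(to((597.8,-52.3,205)).round(3))
d=grab('wrist','w2.png'); c=cloud(d)
for z in(100,120): capfit(d,p[0],p[1],p[2]-40)
E
```

```text
{'clock': 4.85, 'qpos': [0.533, 0.552, 0.118, 1.885, -0.095, 0.712, 1.832], 'eef_pos': [426.177, -333.619, 198.589], 'tool_rot': [2.916, 1.569, 2.471], 'force': [-0.933, 0.389, -1.754], 'width': 24.554}
to [597.8 -52.3 205. ] shift [ -6.4 327.8  33.9] rows 6 each [-1.1 54.6  5.6]
[[-0.001  0.43   0.903]
 [ 0.001  0.903 -0.43 ]
 [-1.     0.    -0.001]]
band 150.5888988866548 169.5888988866548 1974 ctr 420.5 -331.8 r 20.5 z 162.7 minmaxmid [ 416.9 -331.4  163.5]
band 192.5888988866548 208.5888988866548 2869 ctr 425.7 -334.2 r 13.9 z 198.3 minmaxmid [ 425.3 -334.2  197.7]
band 150.5888988866548 169.5888988866548 1974 ctr 420.5 -331.8 r 20.5 z 162.7 minmaxmid [ 416.9 -331.4  163.5]
band 192.5888988866548 208.5888988866548 2869 ctr 425.7 -334.2 r 13.9 z 198.3 minmaxmid [ 425.3 -334.2  197.7]
```

View pics/w2.png

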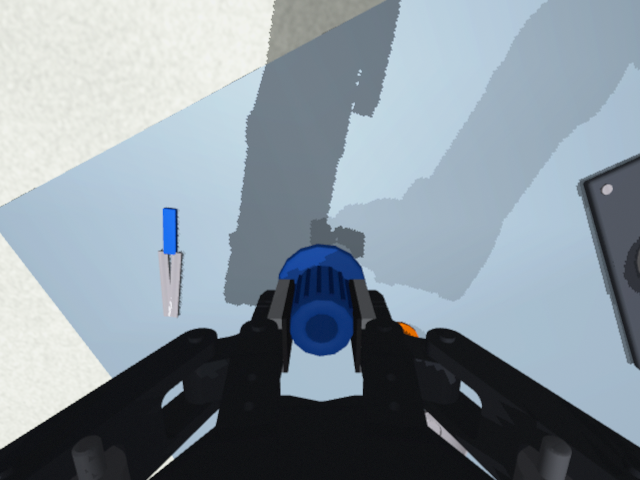

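```bash
python3 - <<'E'
from h import *
to((670,-87,205),(597.8,-52.3,205))
E
```

```text
to [670. -87. 205.] shift [ -6.9 327.5 114.2] rows 6 each [-1.2 54.6 19. ]
to [597.8 -52.3 205. ] shift [  0.2   0.3 -80.1] rows 2 each [  0.1   0.1 -40.1]
```

jog_arm(series=[[[0,0,0],[-1,47,16],1],[[0,0,0],[-1,47,16],1],[[0,0,0],[-1,47,16],1],[[0,0,0],[-1,47,16],1],[[0,0,0],[-1,47,16],1],[[0,0,0],[-1,47,17],1],[[0,0,0],[-1,46,17],1],[[0,0,0],[0,0,0],1]])

```text
clock: 5.9
eef_pos: [672.7, -81.0, 203.8]
tool_rot: [2.262, 1.567, 1.825]
force: [-1.0, 0.2, -1.4]
width: 24.5
```

```bash
python3 - <<'E'
from h import *
s=st(); p=s['eef_pos']; to((597.8,-52.3,205))
d=grab('wrist','w3.png'); c=cloud(d); capfit(d,p[0],p[1],p[2]-40)
z=c[...,2]; near=np.hypot(c[...,0]-597,c[...,1]+52)<25
m=near&(z>92)&(z<125); q=c[m]; print('spindle',m.sum(),np.median(q,0).round(1),q.min(0).round(1),q.max(0).round(1))
for a,b in((95,105),(105,112),(112,125)):
    k=q[(q[:,2]>a)&(q[:,2]<b)]; print(a,len(k),k.mean(0).round(1) if len(k) else '')
n2=np.hypot(c[...,0]-597,c[...,1]+52)<45; m=n2&(z>79)&(z<87); q=c[m]; print('top',cv2.minEnclosingCircle(q[:,:2].astype(np.float32)),np.median(q[:,2]),((q.min(0)+q.max(0))/2).round(1))
E
```

```text
{'clock': 5.9, 'qpos': [0.001, 0.728, 0.142, 1.486, -0.122, 0.938, 1.313], 'eef_pos': [672.678, -81.037, 203.793], 'tool_rot': [2.262, 1.567, 1.825], 'force': [-1.032, 0.246, -1.378], 'width': 24.541}
to [597.8 -52.3 205. ] shift [ -1.   -5.7 -80. ] rows 2 each [ -0.5  -2.8 -40. ]
band 155.79253795406677 174.79253795406677 1991 ctr 667.0 -79.0 r 20.5 z 167.9 minmaxmid [663.5 -78.9 168.6]
band 197.79253795406677 213.79253795406677 2853 ctr 672.2 -81.7 r 14.0 z 203.5 minmaxmid [671.8 -81.6 202.5]
spindle 158 [598.2 -51.8 112.9] [594.1 -55.5  98.3] [602.  -48.  116.1]
95 2 [601.5 -50.5 100.3]
105 36 [598.7 -51.5 111. ]
112 120 [597.9 -51.9 113.3]
top ((597.8285522460938, -51.82541275024414), 37.99156951904297) 82.27460887297322 [598.  -51.7  82.2]
```

View pics/w3.png

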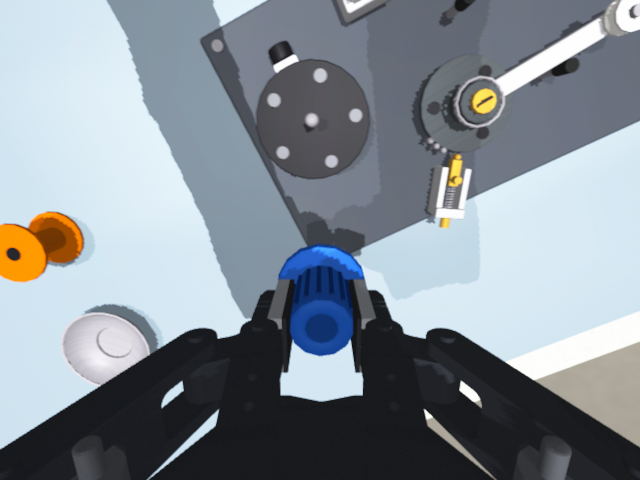

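jog_arm(series=[[[0,0,0],[0,-1.5,-26],1],[[0,0,0],[0,-1.5,-26],1],[[0,0,0],[0,-1.5,-27],1],[[0,0,0],[10,0,0],1],[[0,0,0],[10,0,0],1],[[0,0,0],[0,0,0],1],[[0,0,0],[0,0,0],1]])

```text
clock: 6.82
eef_pos: [597.9, -57.7, 186.0]
tool_rot: [-1.45, 1.57, -1.895]
force: [0.6, 0.6, -0.8]
width: 24.3
```

```bash
python3 - <<'E'
from h import *
s=st(); p=s['eef_pos']; to((598.4,-51.2,164))
d=grab('wrist'); capfit(d,p[0],p[1],p[2]-40)
E
```

```text
{'clock': 6.825, 'qpos': [-0.04, 0.644, 0.143, 1.734, -0.122, 0.772, 1.288], 'eef_pos': [597.885, -57.69, 185.964], 'tool_rot': [-1.45, 1.57, -1.895], 'force': [0.619, 0.619, -0.81], 'width': 24.337}
to [598.4 -51.2 164. ] shift [22.   6.1 -2.3] rows 1 each [22.   6.1 -2.3]
band 137.96385612470635 156.96385612470635 2009 ctr 592.7 -55.7 r 20.7 z 150.0 minmaxmid [589.2 -55.5 151.1]
band 179.96385612470635 195.96385612470635 2874 ctr 597.3 -58.3 r 13.8 z 185.7 minmaxmid [597.  -58.3 184.9]
```

jog_arm(series=[[[0,0,0],[8,6,-2.3],1],[[0,0,0],[10,0,0],1],[[0,0,0],[0,0,0],1],[[0,0,0],[0,0,0],1]])

```text
clock: 7.38
eef_pos: [598.0, -50.9, 168.2]
tool_rot: [-1.956, 1.571, -2.401]
force: [0.6, -0.4, -1.4]
width: 24.3
```

```bash
python3 - <<'E'
from h import *
s=st(); p=s['eef_pos']; to((598.4,-51.2,124))
d=grab('wrist'); capfit(d,p[0],p[1],p[2]-40)
E
```

```text
{'clock': 7.375, 'qpos': [-0.049, 0.667, 0.138, 1.749, -0.128, 0.734, 1.281], 'eef_pos': [598.012, -50.902, 168.16], 'tool_rot': [-1.956, 1.571, -2.401], 'force': [0.572, -0.44, -1.38], 'width': 24.264}
to [598.4 -51.2 124. ] shift [44.2 -0.1  0.5] rows 1 each [44.2 -0.1  0.5]
band 120.1598382019514 139.1598382019514 2006 ctr 592.8 -48.9 r 20.8 z 132.3 minmaxmid [589.2 -48.7 133.4]
band 162.1598382019514 178.1598382019514 2872 ctr 597.4 -51.4 r 13.8 z 167.9 minmaxmid [597.3 -51.4 167. ]
```

jog_arm(series=[[[0,0,0],[8,0,0.5],1],[[0,0,0],[8,0,0],1],[[0,0,0],[8,0,0],1],[[0,0,0],[8,0,0],1],[[0,0,0],[6,0,0],1],[[0,0,0],[3,0,0],1],[[0,0,0],[0,0,0],1],[[0,0,0],[0,0,0],1]])

```text
clock: 8.43
eef_pos: [598.7, -51.0, 127.5]
tool_rot: [0.364, 1.57, -0.081]
force: [0.3, 1.0, -0.7]
width: 24.8
```

jog_arm(series=[[[0,0,0],[2,0,0],1],[[0,0,0],[1,0,0],1],[[0,0,0],[0,0,0],1],[[0,0,0],[0,0,0],1]])

```text
clock: 8.93
eef_pos: [598.5, -51.0, 124.3]
tool_rot: [0.897, 1.571, 0.453]
force: [0.4, -0.4, -1.9]
width: 24.5
```

jog_arm(series=[[[0,0,0],[0.5,0,0],1],[[0,0,0],[0,0,0],1],[[0,0,0],[0,0,0],0],[[0,0,0],[0,0,0],0],[[0,0,0],[0,0,0],0],[[0,0,0],[0,0,0],0]])

```text
clock: 9.68
eef_pos: [598.5, -51.0, 123.8]
tool_rot: [0.73, 1.571, 0.285]
force: [0.5, 0.0, -0.2]
width: 42.4
```

jog_arm(series=[[[0,0,0],[-15,0,0],0],[[0,0,0],[-30,0,0],0],[[0,0,0],[-40,0,0],0],[[0,0,0],[0,0,0],0],[[0,0,0],[0,0,0],0]])

```text
clock: 10.3
eef_pos: [598.3, -50.9, 209.2]
tool_rot: [0.92, 1.57, 0.475]
force: [0.0, -0.3, 0.1]
width: 42.3
```

```bash
python3 - <<'E'
from h import *
s=st()
d=grab('wrist','w4.png'); capfit(d,598,-52,83); capfit(grab('top'),598,-52,83)
c=cloud(d); z=c[...,2]; i=d['img'].astype(int)
m=(i[...,0]>120)&(i[...,1]<70)&(i[...,2]<70); print('red',m.sum(),np.median(c[m],0) if m.any() else '')
print(to((630,150,215)).round(3))
E
```

```text
{'clock': 10.3, 'qpos': [-0.056, 0.615, 0.15, 1.714, -0.118, 0.821, 1.273], 'eef_pos': [598.268, -50.891, 209.228], 'tool_rot': [0.92, 1.57, 0.475], 'force': [0.004, -0.29, 0.095], 'width': 42.334}
band 75 94 1262 ctr 595.1 -47.3 r 32.5 z 88.1 minmaxmid [595.9 -48.6  86.9]
band 117 133 1130 ctr 598.6 -51.6 r 14.1 z 123.8 minmaxmid [598.5 -51.4 121.7]
red 612 [ 590.9964708  -317.01508581    3.39203001]
to [630. 150. 215.] shift [ -6.9 195.1 -57.3] rows 4 each [ -1.7  48.8 -14.3]
[[-0.002  0.43   0.903]
 [ 0.     0.903 -0.43 ]
 [-1.    -0.001 -0.002]]
```

View pics/w4.png

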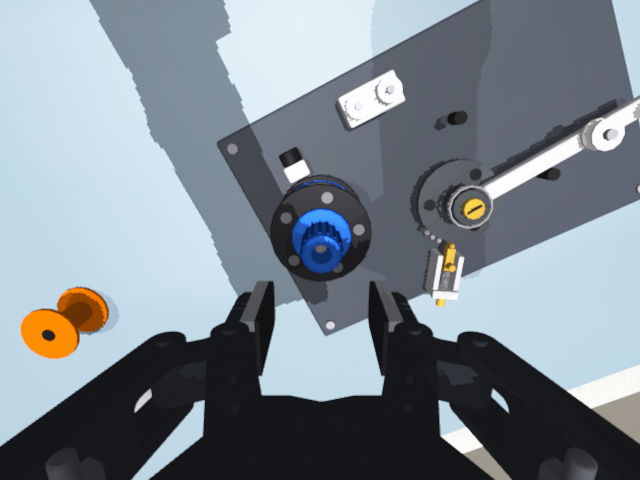

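The cap sits flat and the spindle is visible in its bore. The cap is at (320,245) in the picture, its flange top is at z 88 and its top at 124, and it is about 0.7 mm off the axis. Next I'll turn the jaws tangential to the dancer arm and go to the pin.

jog_arm(series=[[[10,0,0],[0,20,0],0],[[10,0,0],[0,0,0],0],[[10,0,0],[0,0,0],0],[[10,0,0],[0,0,0],0],[[10,0,0],[0,0,0],0],[[8,0,0],[0,0,0],0],[[0,0,0],[0,0,0],0]])

```text
clock: 11.28
eef_pos: [606.5, -32.7, 207.7]
tool_rot: [-1.443, 1.568, -2.899]
force: [-1.4, 0.5, 0.3]
width: 43.0
```

```bash
python3 - <<'E'
from h import *
s=st(); print(to((620,190,180)).round(3))
E
```

```text
{'clock': 11.275, 'qpos': [-0.261, 0.661, 0.441, 1.699, -0.351, 0.863, 0.445], 'eef_pos': [606.459, -32.713, 207.676], 'tool_rot': [-1.443, 1.568, -2.899], 'force': [-1.368, 0.474, 0.341], 'width': 42.965}
to [620. 190. 180.] shift [  27.5   39.1 -219.7] rows 4 each [  6.9   9.8 -54.9]
[[-0.002  0.993  0.115]
 [-0.001  0.115 -0.993]
 [-1.    -0.002  0.   ]]
```

jog_arm(series=[[[0,0,0],[5,8,-44],0],[[0,0,0],[5,8,-44],0],[[0,0,0],[5,8,-44],0],[[0,0,0],[5,8,-44],0],[[0,0,0],[5,7,-44],0],[[0,0,0],[0,0,0],0],[[0,0,0],[0,0,0],0]])

```text
clock: 12.15
eef_pos: [620.6, 189.3, 183.3]
tool_rot: [-0.75, 1.569, -2.206]
force: [0.1, -0.0, 0.2]
width: 42.7
```

```bash
cat >> h.py <<'E'
def pin(d):
    c=cloud(d); i=d['img'].astype(int); m=(i[...,0]>90)&(i[...,1]<i[...,0]*.45)&(i[...,2]<i[...,0]*.45)&(c[...,2]>55)&(c[...,2]<110)
    q=c[m]; t=q[q[:,2]>np.percentile(q[:,2],95)-4]; print('pin n',m.sum(),'px',np.argwhere(m).mean(0)[::-1].round(0),'top mid',((t.min(0)+t.max(0))/2).round(1),'mean',t.mean(0).round(1),'all',q.min(0).round(1),q.max(0).round(1))
E
python3 - <<'E'
from h import *
s=st(); to((620,212.5,140))
d=grab('wrist','w5.png'); pin(d)
E
```

```text
{'clock': 12.15, 'qpos': [-0.596, 0.749, 0.447, 1.599, -0.389, 0.885, 0.111], 'eef_pos': [620.619, 189.346, 183.304], 'tool_rot': [-0.75, 1.569, -2.206], 'force': [0.067, -0.025, 0.202], 'width': 42.717}
to [620.  212.5 140. ] shift [ 43.3   2.1 -23.1] rows 1 each [ 43.3   2.1 -23.1]
pin n 420 px [325. 209.] top mid [620.  213.1  93.7] mean [620.  213.5  94. ] all [614.3 207.5  55.3] [625.5 219.1  96.3]
```

View pics/w5.png

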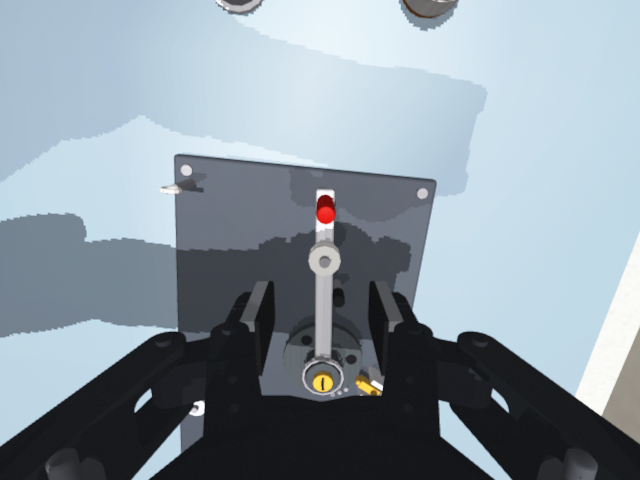

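The wrist view shows the red pin top at (325,213), the roller at (324,261) and the hub at (322,382). The pin is at (620,213,94), about 150 mm from the pivot, which agrees with the stand pose. I'll descend and pinch it.

jog_arm(series=[[[0,0,0],[10,2,-23],0],[[0,0,0],[25,0,0],0],[[0,0,0],[25,0,0],0],[[0,0,0],[25,0,0],0],[[0,0,0],[4,0,0],0],[[0,0,0],[0,0,0],0],[[0,0,0],[0,0,0],0]])

```text
clock: 13.08
eef_pos: [621.1, 213.5, 95.9]
tool_rot: [1.824, 1.569, 0.367]
force: [-0.7, -0.2, 0.7]
width: 42.9
```

```bash
python3 - <<'E'
from h import *
s=st(); to((620,213.3,93)); pin(grab('wrist'))
E
```

```text
{'clock': 13.075, 'qpos': [-0.597, 0.865, 0.392, 1.629, -0.449, 0.736, 0.121], 'eef_pos': [621.052, 213.488, 95.906], 'tool_rot': [1.824, 1.569, 0.367], 'force': [-0.721, -0.199, 0.698], 'width': 42.941}
to [620.  213.3  93. ] shift [ 2.9 -1.1  0.1] rows 1 each [ 2.9 -1.1  0.1]
pin n 1243 px [320. 309.] top mid [620.  213.5  93.5] mean [619.9 214.2  93.8] all [614.2 207.9  55.1] [625.7 219.4  96.1]
```

jog_arm(series=[[[0,0,0],[2,-1,0],1],[[0,0,0],[0,0,0],1],[[0,0,0],[0,0,0],1],[[0,0,0],[0,0,0],1],[[0,0,0],[0,0,0],1]])

```text
clock: 13.75
eef_pos: [620.0, 213.3, 93.2]
tool_rot: [1.741, 1.569, 0.284]
force: [2.9, 1.8, 0.4]
width: 9.7
```

jog_arm(series=[[[-3.4,0,0],[0,-8.9,0.2],1],[[-3.4,0,0],[0,-8.9,0.2],1],[[-3.4,0,0],[0,-8.9,0.2],1],[[-3.4,0,0],[0,-8.9,0.2],1],[[0,0,0],[0,0,0],1],[[0,0,0],[0,0,0],1]])

```text
clock: 14.5
eef_pos: [585.5, 205.4, 93.2]
tool_rot: [1.543, 1.569, 0.322]
force: [3.1, 1.3, 2.2]
width: 9.8
```

```bash
cat >> h.py <<'E'
def arm(th=None):
    s=st(); p=np.array(s['eef_pos']); M=R.from_euler('xyz',s['tool_rot']).as_matrix(); P=np.array([635.6,63.4])
    v=p[:2]-P; a=np.degrees(np.arctan2(v[1],v[0])); print('rad',np.hypot(*v).round(1),'dancer~',np.radians(a-96.1).round(3),'tool y ang',np.degrees(np.arctan2(M[1,1],M[0,1])).round(1),'want',round(a-90,1), 'tilt',M[:,0].round(3),'Fworld',np.round(s['force'],1),'tangential',round(float(np.dot(s['force'][:2],[-np.sin(np.radians(a)),np.cos(np.radians(a))])),1))
    if th is not None:
        b=np.radians(96.1)+th; to((*(P+150*np.array([np.cos(b),np.sin(b)])),p[2]),s=s)
E
python3 -c "
from h import *
arm(0.6); pin(grab('wrist'))"
```

```text
{'clock': 14.5, 'qpos': [-0.573, 0.817, 0.318, 1.737, -0.387, 0.648, 0.312], 'eef_pos': [585.548, 205.411, 93.163], 'tool_rot': [1.543, 1.569, 0.322], 'force': [3.056, 1.271, 2.247], 'width': 9.824}
rad 150.6 dancer~ 0.232 tool y ang 20.1 want 19.4 tilt [ 0.002  0.001 -1.   ] Fworld [3.1 1.3 2.2] tangential -3.3
to [538.22765618 177.49919657  93.16272336] shift [ -0.1 -54.   10. ] rows 1 each [ -0.1 -54.   10. ]
pin n 1213 px [321. 312.] top mid [585.1 205.3  93.4] mean [584.9 206.2  93.8] all [579.6 199.3  55.1] [590.6 211.3  95.9]
```

Tracking is good: radius 150.6 and dancer angle about 0.23. I'll carry on along the arc.

jog_arm(series=[[[-3.4,0,0],[0,-8.9,0.3],1],[[-3.4,0,0],[0,-8.9,0.3],1],[[-3.4,0,0],[0,-8.9,0.3],1],[[-3.4,0,0],[0,-8.9,0.3],1],[[-3.4,0,0],[0,-8.9,0.3],1],[[-3.4,0,0],[0,-8.9,0.3],1],[[0,0,0],[0,0,0],1]])

```text
clock: 15.42
eef_pos: [539.0, 178.6, 93.1]
tool_rot: [2.092, 1.57, 1.227]
force: [3.7, 3.3, 2.9]
width: 9.9
```

```bash
python3 -c "
from h import *
arm(0.93); pin(grab('wrist'))"
```

```text
{'clock': 15.425, 'qpos': [-0.499, 0.751, 0.204, 1.885, -0.278, 0.532, 0.598], 'eef_pos': [539.031, 178.623, 93.087], 'tool_rot': [2.092, 1.57, 1.227], 'force': [3.661, 3.34, 2.941], 'width': 9.853}
rad 150.3 dancer~ 0.591 tool y ang 40.5 want 40.0 tilt [ 0.     0.001 -1.   ] Fworld [3.7 3.3 2.9] tangential -5.0
to [506.50859046 139.78984214  93.08680434] shift [ -0.  -49.9   8.4] rows 1 each [ -0.  -49.9   8.4]
pin n 1270 px [321. 311.] top mid [538.4 178.7  93.3] mean [538.  179.1  93.8] all [532.6 172.8  55. ] [544.1 184.6  95.7]
```

jog_arm(series=[[[-3.4,0,0],[0,-8.9,0.3],1],[[-3.4,0,0],[0,-8.9,0.3],1],[[-3.4,0,0],[0,-8.9,0.3],1],[[-3.4,0,0],[0,-8.9,0.3],1],[[-3.4,0,0],[0,-8.9,0.3],1],[[-3.4,0,0],[0,-8.9,0.3],1],[[0,0,0],[0,0,0],1],[[0,0,0],[0,0,0],1]])

```text
clock: 16.48
eef_pos: [505.9, 138.8, 93.0]
tool_rot: [1.682, 1.569, 1.173]
force: [1.8, 4.7, 3.7]
width: 10.2
```

jog_arm(series=[[[0,0,0],[0,0,0],1],[[0,0,0],[0,0,0],1],[[0,0,0],[0,0,0],1],[[0,0,0],[0,0,0],1]])

```text
clock: 16.98
eef_pos: [506.0, 138.9, 93.0]
tool_rot: [1.616, 1.569, 1.108]
force: [1.8, 5.8, 4.6]
width: 10.1
```

```bash
python3 -c "
from h import *
arm(0.93); pin(grab('wrist','w6.png')); capfit(grab('top'),598,-52,83)
d=grab('scene','s6.png'); capfit(d,598,-52,83); cv2.imwrite('pics/s6c.png',cv2.resize(cv2.imread('pics/s6.png')[170:350,240:440],None,fx=3,fy=3))"
```

```text
{'clock': 16.975, 'qpos': [-0.382, 0.704, 0.094, 2.002, -0.146, 0.441, 0.884], 'eef_pos': [506.011, 138.858, 93.034], 'tool_rot': [1.616, 1.569, 1.108], 'force': [1.784, 5.766, 4.649], 'width': 10.107}
rad 150.0 dancer~ 0.937 tool y ang 60.9 want 59.8 tilt [ 0.001  0.002 -1.   ] Fworld [1.8 5.8 4.6] tangential -5.9
to [506.50859046 139.78984214  93.03357915] shift [ 0.   1.1 -0. ] rows 1 each [ 0.   1.1 -0. ]
pin n 1386 px [321. 310.] top mid [505.2 138.9  93.4] mean [504.6 139.1  93.9] all [499.1 133.2  55. ] [510.9 144.6  96. ]
band 75 94 99 ctr 598.5 -51.8 r 22.9 z 89.3 minmaxmid [598.5 -51.7  85.4]
band 117 133 59 ctr 596.7 -50.7 r 14.0 z 124.1 minmaxmid [596.4 -50.3 124.4]
band 75 94 62 ctr 601.9 -50.3 r 21.4 z 89.4 minmaxmid [601.6 -52.2  88.1]
band 117 133 35 ctr 603.0 -51.2 r 10.5 z 123.6 minmaxmid [603.  -51.7 123. ]
```

View pics/w6.png

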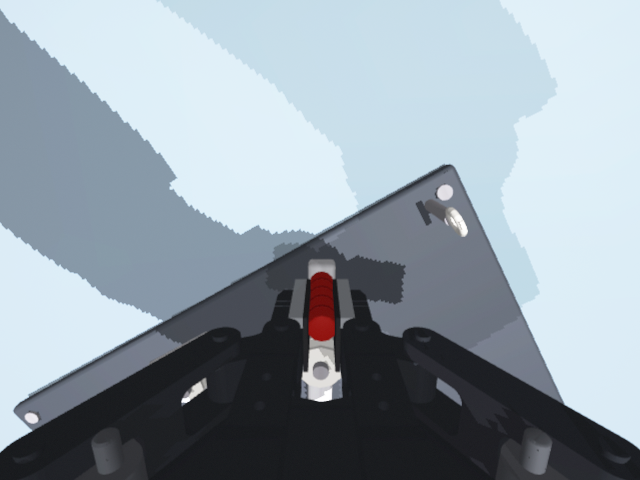

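View pics/s6c.png

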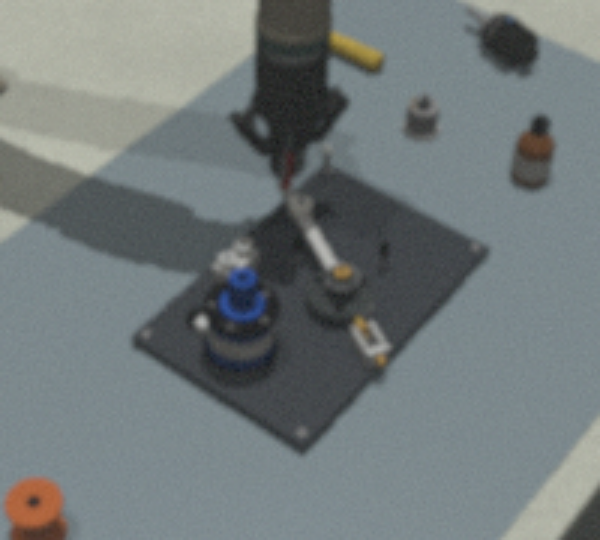

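The wrist view shows the pin pinched at (321,310), clear of the eyelet at (455,215). The scene crop shows the cap flat on the spool at (240,295) and the dancer swung back, with the bystanders where they were. I'm handing the job in while still holding the pin.

```bash
python3 -c "
from h import *
print(finish_job())"
```

```text
the job is handed in; nothing more can be done
None
```

The blue cap is on the spool and let go, and the job was handed in at about 17 s with the gripper still holding the dancer arm back. The hand-in reports no verdict.

- **Cap:** after release the wrist camera put it within about 1 mm of the spindle axis, flat, with its underside about 82 mm above the bench against the 83 mm seat. In the last check the top camera agreed to within about 2 mm. The coarser scene camera read it about 4–5 mm off in x. I took that as that camera's coarse resolution and calibration, since the wrist camera sees it much closer.
- **Dancer arm:** it is at about 0.94 rad by both the arm pose and the camera view of the pin, past the last click at 0.82 and short of the 1.05 stop. The pin is pinched at 10 mm opening. The arm read the same before and after a 0.5 s hold, with a measured push of about 6 N.
- **Not checked directly:** I did not measure the pawl's position; I inferred that it dropped in from the angle.
- **Everything else:** I saw no contact with the bystanders, and those in the last scene crop (orange spool, motor, bottle, screwdriver, coupler) looked undisturbed. The dish and tweezers were not in that crop, so I did not recheck them.

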